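# Load a die plate into the clay extruder

## Task

Open the shutter of the clay extruder by knocking its red sprung pin fully down with the mallet (not the fingers), then set the mallet back down on the table. Take the yellow die plate from its stand and pass it upright, blade first, down through the slot in the extruder's top until the yellow band on the blade is level with the slot's mouth, leaving the blue die plate and the bowl where they are. Finish holding it still there in the gripper, without letting go, for a helper to bolt in.

Things in the scene. Friction and masses are not known exactly. Their poses are not given: they have to be found in the camera images.
- slot (a point): Centre of the mouth of the slot in the flat steel top of the green extruder, level with that top, 120 mm above the table. Slot 10 mm (x) by 62 mm (y) with 3 mm chamfered lips; below the 12 mm thick top plate an open cavity over 80 mm deep. An orange shutter 1 mm under the top plate closes it until the pin is down. z up, x along the barrel away from the outlet, y along the slot towards the pin.
- extruder: Bench clay extruder, bolted down, place and yaw vary; origin on the table straight below the slot's centre, same axes as the slot. Its top plate reaches 60 mm either way in x and from -65 to +125 mm in y; the pin stands at y = +85 mm. Behind (+x) the barrel is lower than the top; a motor box 150 mm high begins at x = +200 mm.
- pin_top (a point): Centre of the struck (top) face of the red round cap, 20 mm across, of the sprung pin; z up. With the pin up this face is 22 mm above the extruder's top plate; fully down it is 6 mm above it, 1.5 mm proud of the black collar round it (28 mm across, 4.5 mm high).
- pin (a joint): Travel of the pin in m: 0 is up, 0.016 is fully down. It needs about 6 to 8 N to move down and stays where it is driven (friction holds it against its spring). It starts between 0 and 0.003.
- shutter (a joint): Travel of the orange shutter in m, driven by the pin: 1.25 times the pin's travel, 0 closed, 0.020 fully open.
- mallet_head (a point): Centre of the mallet's head: dark wooden cylinder 52 mm across, 70 mm high, black rubber faces, standing on one face, so its centre is 35 mm above the table and the striking faces 35 mm below and above it. z along the head (up at the start), x level; the blue handle points to -x. Mallet 0.25 to 0.4 kg, mostly in the head.
- mallet_grip (a point): Point on the middle line of the mallet's handle, 55 mm from the head's centre along -x. The handle is a level blue bar 18 mm wide (y) and 24 mm high (z), reaching from the head to 170 mm from the head's centre, 35 mm above the table.
- die_yellow_grip (a point): Centre of the yellow grip block, 16 mm thick (x), 44 mm wide (y), 40 mm high (z), of the die plate to load. Under it an upright aluminium blade 8 mm thick (x), 60 mm wide (y), 90 mm high; its lower edge is 110 mm below this point. Either way round fits. 0.16 kg. It starts upright in the 26 mm deep slot of one of two wooden stands (56 by 84 by 32 mm).
- die_yellow_band (a point): Centre of the yellow band painted round the blade, 12 mm high, its middle 55 mm below the centre of the grip block and 55 mm above the blade's lower edge. Same axes as the grip.
- die_blue_grip (a point): Centre of the grip block of the other die plate, same size, with blue grip and blue band, in the other stand. To be left alone.
- bowl: Loose terracotta bowl 110 mm across and 60 mm high, bystander; origin at the centre of its underside.

How it is judged:
By the outcome, as a careful person would: the job done as asked, in the order asked, and still so for the second after the job is handed in, while the arm keeps its last pose, push and grip.
It also fails if it takes over 72 s, if anything falls off the work surface, if the arm or the gripper's body presses on something with over 40 N, if the wrist force passes 120 N, or if a joint passes its speed limit or range.

## Robot

A 6-joint arm with a two-finger parallel gripper is mounted at the origin on the work surface. World frame = base frame: x ahead of the robot, y to its left, z up, the work surface at z = 0. Lengths are in m, angles in rad, forces in N, time in s.
With the tool pointing down it reaches from about 0.25 to 0.725 m from the base axis. Payload 4 kg.
Tool frame: the origin (TCP) lies midway between the tips of the shut fingers; the grasp point (between the pads) lies 19 mm behind it; z points along the fingers, y is the direction in which the jaws open and shut (so a half turn about z gives the same grasp; the last joint's range is limited). The gripper opens to 85 mm and grips with 20 to 120 N. Pads are 22 mm wide; open, the fingers measure 114 mm over their backs; the gripper's body (76 mm by 85 mm) begins 54 mm behind the grasp point. The pads swing forward as they close: fully open they stand 13 mm farther back than shut.
Start: joints at [-1.304, 0.241, 0.005, 1.335, 0, 1.571], TCP at [0.132, -0.482, 0.231] pointing down, gripper open.
Joint ranges: [-2.72, 2.72], [-1.05, 1.87], [-1.09, 1.28], [-1.99, 2.15], [-1.42, 1.44], [-3.14, 3.14]. Speed limits (rad/s): [2.79, 2.79, 3.14, 3.14, 3.14, 3.14].

## Interface

Orientations are given as a unit quaternion [x, y, z, w].
In Python, from workcell import get_obs, camera, camera_model, job_done, masks_of gives the robot as it stands.
- The arm moves only by the tool jog_arm, never from a script. Its argument "deltas" is a list that holds one entry, the list of rows, each a list of 7 numbers: the shift along the tool's x, y, z in mm, then the turn, a rotation vector about the tool's x, y, z in degrees, then the finger opening in mm, from 0 to 85.4. A call has 1 to 5 rows; each row shifts and turns the pose as measured when the row begins, along the tool's axes as they then stand; what a row does not reach is not made up. A row lasts 1/10 s, in which the tool goes at most 50 mm and 8.59 degrees, less where a joint would pass 70% of its speed; a pose out of reach is approached as far as the arm can. A call with a gripper value outside its range is refused whole. The fingers move at their own pace and stop on an object; the grip force is fixed at half the most. Time passes only in rows, so rows that do not move let the fingers close. It gives the time, the measured TCP pose, the force and the opening at its end, in the units of the state.
- get_obs(): the state, without advancing time (a new reading comes with each control period).
- camera(name): name is "scene" or "top"; returns the picture (420x560x3 uint8, red, green, blue); there is no depth.
- camera_model(name): a dict with "fovy" (degrees; the focal length in pixels is half the picture's height over the tangent of half this angle, whatever the lens; pixels are square), "cx", "cy" (the principal point, pixels), "k1" (the pictures are not rectified: a ray, as slopes to the right and down, at radius r is drawn at 1 + k1 r^2 times it, then the intrinsics apply), "pose" (4x4, takes a point from camera to world coordinates). Camera axes: x right, y down, z forward; pixel columns grow to the right and rows downward; lengths in m; the calibration is good to about 2 mm. A picture is of the moment at which its call begins. camera_model takes no time and is no camera call.
- job_done(): hands the job in, once; it reports no verdict.
Trained networks look in the newest picture that a camera, given by its name, has taken for a name from the list of things; names that differ only in an ending like _2 or _b are one class to them, and where a whole thing is asked for, a point or a joint stands for the part that bears it (a point fixed in the world has none). Each returns a list of dicts, best first, with "conf" (0 to 1); they miss things now and then, are a little off and sometimes report something else, mostly with a low value. They report only what shows in the picture. A call takes as long as a camera call.
- masks_of(target, camera): "pixels" (420x560 bool, what is visible of it) and "at" ([column, row] in pixels, amid what is visible of it).
The state is a dict: "clock": time; "joint_pos": joint angles; "joint_vel": joint speeds; "tau": joint torques, N m; "eef_pos": TCP position; "tool_rot": TCP orientation; "ft_force": force on the tool from outside, world axes, zero at the start; "ft_torque": the same for the moment, N m; "grip_width": finger opening in m.
Only numpy, scipy, OpenCV 4.12 (cv2) and the standard library are available. Lean on these libraries where they do the work, as an engineer would, in place of code of your own. Each camera call takes 0.05 s, during which the arm holds its last target. There are 200 camera calls.

## Working session

There is one attempt and no reset: what is moved stays moved. The work goes in short steps, Python scripts to look and compute and a tool call to move; the robot and the scene stay as the last step left them, time stands still between calls to the robot, and variables do not carry over. Pictures are saved under pics/ and viewed, about 8 in all and at most 12, crops included, and the job is handed in when it is done.

Besides the shell and the picture viewer there is one more tool, called as name([rows], argument=value, ...), one row to a line, values as JSON. jog_arm: Moves the arm, as the interface text tells. Its arguments: {"type":"object","properties":{"deltas":{"type":"array"}},"required":["deltas"]}

```bash
mkdir -p pics; ls; python3 - <<'E'
from workcell import *
import cv2,numpy as np
for n in("scene","top"):
    im=camera(n); cv2.imwrite(f"pics/{n}0.png",im[:,:,::-1]); 
    m=camera_model(n); print(n,{k:(np.round(v,4).tolist()) for k,v in m.items()})
    for t in ["extruder","pin_top","shutter","mallet_head","mallet_grip","die_yellow_grip","die_yellow_band","die_blue_grip","bowl","slot"]:
        try:
            for r in masks_of(t,n)[:2]:
                p=r["pixels"]; print(t,round(r["conf"],2),np.round(r["at"],1),p.sum(), cv2.boundingRect(p.astype(np.uint8)))
        except Exception as e: print(t,e)
print(get_obs())
E
```

```text
pics
scene {'fovy': 49.4806, 'cx': 272.7454, 'cy': 210.8762, 'k1': 0.0249, 'pose': [[0.8429, 0.3472, -0.411, 0.941], [0.5375, -0.5115, 0.6704, -0.6003], [0.0226, -0.786, -0.6178, 0.6913], [0.0, 0.0, 0.0, 1.0]]}
extruder 0.57 [335.6 260.7] 17491 (232, 182, 216, 165)
pin_top 0.32 [150.9 340.1] 2660 (68, 322, 116, 51)
mallet_head 0.87 [151.1 339.7] 2605 (69, 323, 116, 49)
mallet_grip 0.94 [151.3 338.5] 2664 (69, 322, 115, 50)
die_yellow_grip 0.93 [287.5 145.7] 479 (279, 126, 15, 43)
die_yellow_grip 0.67 [151.6 336.4] 2697 (69, 321, 115, 51)
die_yellow_band 0.81 [289.  141.5] 450 (280, 126, 14, 43)
bowl 0.55 [208.5 376.9] 3851 (172, 344, 73, 69)
slot 0.84 [336.4 262.9] 17596 (231, 182, 218, 165)
top {'fovy': 51.5118, 'cx': 283.7239, 'cy': 212.0514, 'k1': -0.0954, 'pose': [[-0.0237, -0.985, 0.171, 0.4091], [-0.9997, 0.0221, -0.0112, 0.023], [0.0073, -0.1712, -0.9852, 0.9943], [0.0, 0.0, 0.0, 1.0]]}
extruder 0.33 [424.5 171.9] 1748 (402, 150, 48, 46)
pin_top 0.62 [242.7 196.2] 38 (241, 195, 7, 7)
shutter 0.68 [286.9 196.3] 93 (271, 195, 29, 5)
shutter 0.57 [144.3 283.7] 306 (124, 280, 41, 
[... 364 characters left out ...]
(224, 56, 97, 189)
{'clock': 1.1, 'joint_pos': array([-1.30399127e+00,  2.40620233e-01,  4.98400931e-03,  1.33517605e+00,
       -1.00290685e-05,  1.57080186e+00]), 'joint_vel': array([-0.00065766,  0.0003094 , -0.00090596, -0.00069459,  0.00090342,
        0.00149818]), 'tau': array([ 1.15070772e-03, -3.72218943e+01,  2.52696669e+01,  1.26910232e-03,
       -9.07933440e-05, -6.38051787e-06]), 'eef_pos': array([ 0.13182281, -0.48231101,  0.23129023]), 'tool_rot': array([ 9.91115439e-01,  1.33004461e-01, -6.03037396e-06, -7.23448205e-06]), 'ft_force': array([-0.4211994 , -0.08060748,  0.12212044]), 'ft_torque': array([-0.01968453, -0.02460819, -0.01085632]), 'grip_width': 0.08523747897251994}
```

View pics/top0.png

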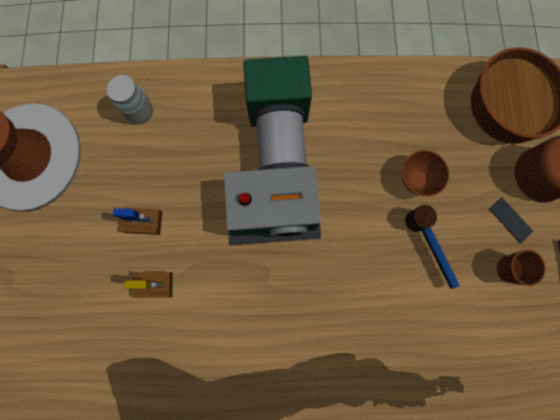

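View pics/scene0.png

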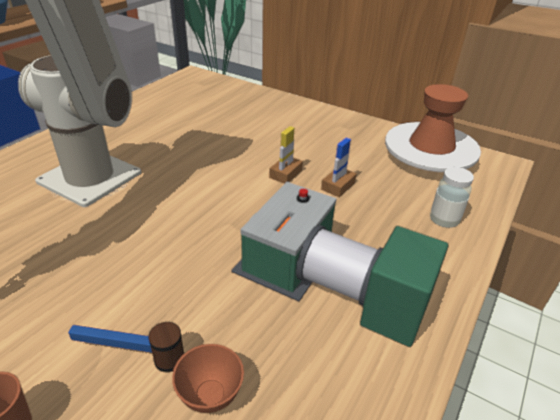

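The top view shows the extruder with its pin at (245,198) and orange slot at (286,197). The mallet head is at (421,218) with its handle running to (455,285). The yellow die is at (140,285), the blue one at (130,214) and the bowl at (425,173). The scene view agrees.

```bash
cat > h.py <<'E'
import numpy as np,cv2
from workcell import *
from scipy.spatial.transform import Rotation as R
def _fk(m):
    f=210/np.tan(np.radians(m["fovy"]/2)); K=np.array([[f,0,m["cx"]],[0,f,m["cy"]],[0,0,1.]])
    return K,np.array([m["k1"],0,0,0,0.])
def ray(n,uv):
    m=camera_model(n);K,d=_fk(m)
    p=cv2.undistortPoints(np.array(uv,float).reshape(-1,1,2),K,d)[:,0]
    P=np.array(m["pose"]);return P[:3,3],np.c_[p,np.ones(len(p))]@P[:3,:3].T
def onz(n,uv,z):
    o,d=ray(n,uv);return o+d*((z-o[2])/d[:,2])[:,None]
def proj(n,X):
    m=camera_model(n);K,d=_fk(m);T=np.linalg.inv(np.array(m["pose"]))
    return cv2.projectPoints(np.array(X,float).reshape(-1,3),cv2.Rodrigues(T[:3,:3])[0],T[:3,3],K,d)[0][:,0]
def tri(a,b):
    o1,d1=ray("top",a);o2,d2=ray("scene",b);A=np.zeros((3,3));c=np.zeros(3)
    for o,d in((o1,d1[0]),(o2,d2[0])):
        d=d/np.linalg.norm(d);M=np.eye(3)-np.outer(d,d);A+=M;c+=M@o
    return np.linalg.solve(A,c)
def color(im,lo,hi,box=None):
    m=cv2.inRange(cv2.cvtColor(im,cv2.COLOR_RGB2HSV),lo,hi)
    if box is not None:
        k=np.zeros_like(m);x,y,w,h=box;k[y:y+h,x:x+w]=255;m&=k
    return m
def cen(m):
    v,u=np.nonzero(m);return [u.mean(),v.mean()]
def bigc(m):
    n,l,s,c=cv2.connectedComponentsWithStats(m);i=1+s[1:,4].argmax();return (l==i).astype(np.uint8)*255
def load(f): return cv2.imread(f)[:,:,::-1].copy()
def tool():
    o=get_obs();return np.array(o["eef_pos"]),R.from_quat(o["tool_rot"]),o
E
cat > m.py <<'E'
from h import *
np.set_printoptions(precision=4,suppress=True)
t=load("pics/top0.png");s=load("pics/scene0.png")
red=lambda im,b:bigc(color(im,(0,190,90),(6,255,255),b)|color(im,(172,190,90),(180,255,255),b))
rt=red(t,(230,185,30,28));rs=red(s,(290,180,25,25));print("pin px",cen(rt),(rt>0).sum(),cen(rs),(rs>0).sum())
print("pin tri",tri(cen(rt),cen(rs)),"z.137",onz("top",[cen(rt)],.137))
og=lambda im,b:bigc(color(im,(8,150,120),(18,255,255),b))
for n,im,b in(("top",t,(262,188,45,18)),("scene",s,(270,205,30,30))):
    o=og(im,b);r=cv2.boundingRect(o);print(n,"orange",cen(o),r,onz(n,[cen(o)],.107))
# plate
pl=bigc(color(t,(0,0,95),(180,40,255),(215,160,115,78)));print("plate",cv2.boundingRect(pl))
c=max(cv2.findContours(pl,0,2)[0],key=cv2.contourArea)[:,0]
w=onz("top",c,.12);rc=cv2.minAreaRect((w[:,:2]*1000).astype(np.float32));print("plate rect mm",rc)
# mallet handle
bl=bigc(color(t,(105,130,60),(130,255,255),(400,200,70,100)));v,u=np.nonzero(bl)
w=onz("top",np.c_[u,v],.047)[:,:2];mu=w.mean(0);d=np.linalg.svd(w-mu,full_matrices=False)[2][0];q=(w-mu)@d
print("handle",mu,d,q.min(),q.max(),mu+d*q.min(),mu+d*q.max())
# dies
for nm,lo,hi,bt,bs in(("y",(22,150,100),(34,255,255),(115,270,40,25),(275,120,25,40)),("b",(105,130,60),(130,255,255),(105,200,40,25),(330,130,25,40))):
    a=bigc(color(t,lo,hi,bt));b=bigc(color(s,lo,hi,bs));print(nm,cen(a),cv2.boundingRect(a),cen(b),cv2.boundingRect(b),"tri",tri(cen(a),cen(b)))
    v,u=np.nonzero(a);w=onz("top",np.c_[u,v],.136)[:,:2];mu=w.mean(0);d=np.linalg.svd(w-mu,full_matrices=False)[2][0];print(mu,d,np.ptp((w-mu)@d))
bo=masks_of("bowl","top")[0]["pixels"];print("bowl",onz("top",[cen(bo)],.04))
big=cv2.resize(t[150:300,100:470],None,fx=2.1,fy=2.1,interpolation=cv2.INTER_CUBIC)
cv2.imwrite("pics/crop0.png",big[:,:,::-1])
E
python3 m.py
```

```text
pin px [np.float64(244.04761904761904), np.float64(197.36507936507937)] 63 [np.float64(302.86842105263156), np.float64(192.5)] 38
pin tri [0.5897 0.0922 0.1345] z.137 [[0.5896 0.0923 0.137 ]]
top orange [np.float64(284.890243902439), np.float64(196.9512195121951)] (272, 195, 27, 5) [[0.5949 0.0097 0.107 ]]
scene orange [np.float64(282.71875), np.float64(223.6875)] (277, 217, 12, 14) [[0.5912 0.0099 0.107 ]]
plate (225, 167, 95, 62)
plate rect mm ((592.5164184570312, 37.61962127685547), (117.8753433227539, 189.59808349609375), 2.82619571685791)
handle [ 0.4647 -0.3323] [-0.918  -0.3966] -0.07090839204929396 0.07029474890750466 [ 0.5298 -0.3042] [ 0.4001 -0.3602]
y [np.float64(134.59428571428572), np.float64(284.4742857142857)] (124, 280, 22, 9) [np.float64(286.71875), np.float64(135.96875)] (281, 127, 13, 19) tri [0.4182 0.3162 0.1126]
[0.42   0.3101] [-0.021  -0.9998] 0.04270883137082212
b [np.float64(125.01648351648352), np.float64(212.8131868131868)] (113, 209, 26, 9) [np.float64(342.7705882352941), np.float64(147.98235294117646)] (337, 139, 13, 20) tri [0.5661 0.3409 0.114 ]
[0.5637 0.3341] [-0.1116 -0.9937] 0.052745274726013966
bowl [[ 0.6583 -0.314   0.04  ]]
```

View pics/crop0.png

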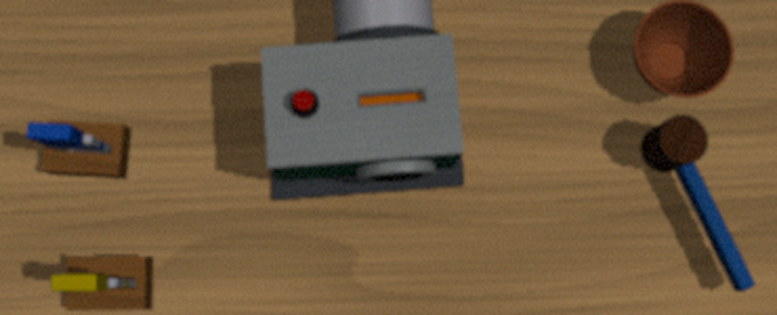

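The crop matches the measurements: pin (303,101), slot (391,98), mallet head top (683,138) and yellow grip (75,282), all in crop pixels. Next I write a go-to helper and check the mallet head top.

```bash
cat > go.py <<'E'
import sys
from h import *
# usage: go.py x y z yaw_deg  -> remaining move in tool axes (tool down, tool x at yaw)
np.set_printoptions(precision=2,suppress=True)
x,y,z,a=map(float,sys.argv[1:5]);p,r,o=tool()
t=R.from_euler("z",a,degrees=True)*R.from_quat([1,0,0,0])
print("shift",r.inv().apply(np.array([x,y,z])-p)*1e3,"rot",(r.inv()*t).as_rotvec(degrees=True),"F",o["ft_force"],"T",o["ft_torque"],"w",o["grip_width"],"t",o["clock"],"pos",p*1e3)
E
python3 - <<'E'
from h import *
print(onz("top",[[425.2,215.7]],.07), proj("top",[[.555,-.293,.07],[.555,-.293,.0]]))
E
python3 go.py .511 -.312 .12 23.4
```

```text
[[ 0.55449312 -0.29565773  0.07      ]] [[423.99260735 215.49836313]
 [414.35588427 220.39620105]]
shift [410.66 -64.34 111.32] rot [ 0.   -0.   -8.12] F [ 0.67 -0.33 -0.56] T [-0.01  0.01 -0.03] w 0.08536065331605043 t 1.15 pos [ 131.82 -482.32  231.31]
```

jog_arm([
  [[45, -7, 8, 0, 0, -2, 85], [45, -7, 8, 0, 0, -2, 85], [45, -6, 8, 0, 0, -2, 85], [45, -5, 8, 0, 0, -2, 85], [45, -4, 8, 0, 0, 0, 85]],
])

```text
clock: 1.65
eef_pos: [0.3367, -0.3835, 0.1915]
tool_rot: [0.98, 0.197, 0.0, 0.003]
ft_force: [0.4, -1.1, 0.8]
grip_width: 0.085
```

```bash
python3 go.py .511 -.312 .12 23.4
```

```text
shift [188.48   0.92  71.23] rot [ 0.39  0.08 -0.65] F [ 0.4  -1.11  0.84] T [-0.03  0.04  0.07] w 0.0850048775354559 t 1.65 pos [ 336.73 -383.54  191.47]
```

jog_arm([
  [[44, 0, 17, 0, 0, 0, 70], [44, 0, 17, 0, 0, 0, 60], [42, 0, 14, 0, 0, 0, 60], [40, 0, 14, 0, 0, 0, 60], [15, 0, 5, 0, 0, 0, 60]],
])

```text
clock: 2.15
eef_pos: [0.5176, -0.3065, 0.122]
tool_rot: [0.98, 0.2, 0.001, 0.005]
ft_force: [0.0, -0.4, -0.1]
grip_width: 0.0601
```

```bash
python3 - <<'E'
from h import *
for n in("top","scene"):
    im=camera(n);cv2.imwrite(f"pics/{n}1.png",im[:,:,::-1])
    print(n,proj(n,[[.5545,-.2945,.07],[.5545-.055*.918,-.2945-.055*.397,.047],tool()[0]]))
a=load("pics/top1.png")[140:300,380:500];b=load("pics/scene1.png")[260:420,60:260]
c=np.hstack([cv2.resize(a,None,fx=3,fy=3,interpolation=2),cv2.resize(b,(400,480))[:,:320]])
cv2.imwrite("pics/c1.png",c[:,:,::-1])
E
python3 go.py .511 -.312 .12 23.4
```

```text
top [[424.68171895 215.70896931]
 [432.65873127 239.64397466]
 [439.59502684 228.823673  ]]
scene [[165.48620325 331.7822116 ]
 [135.55984453 335.67828631]
 [137.81471178 305.70145036]]
shift [-6.83  2.27  2.42] rot [ 0.56  0.04 -0.37] F [-0.3   0.58 -0.65] T [-0.01  0.04 -0.05] w 0.059842443704701334 t 2.25 pos [ 516.39 -307.22  122.39]
```

View pics/c1.png

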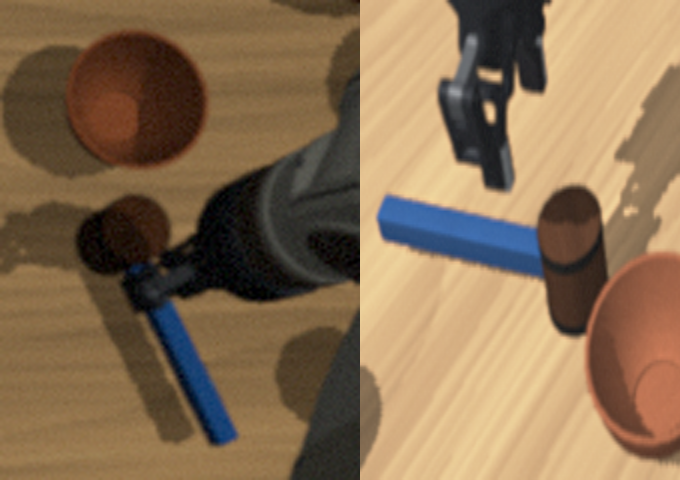

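The fingers hang over the handle beside the head, and the head top at about (425,216) matches the projection to within a pixel. I'm descending.

jog_arm([
  [[-7, 3, 15, 0.5, 0, 0, 60], [0, 0, 40, 0, 0, 0, 60], [0, 0, 35, 0, 0, 0, 60], [0, 0, 12, 0, 0, 0, 60], [0, 0, 0, 0, 0, 0, 60]],
])

```text
clock: 2.75
eef_pos: [0.5056, -0.3197, 0.0192]
tool_rot: [0.981, 0.196, -0.0, 0.002]
ft_force: [-0.6, -0.2, 0.2]
grip_width: 0.0598
```

```bash
python3 go.py .5105 -.3135 .017 23.4
```

```text
shift [ 6.96 -3.88  2.13] rot [ 0.24  0.05 -0.85] F [-0.63 -0.24  0.24] T [ 0.04 -0.    0.03] w 0.05984069875778659 t 2.75 pos [ 505.56 -319.75   19.15]
```

jog_arm([
  [[7, -4, 2, 0, 0, -0.8, 60], [0, 0, 0, 0, 0, 0, 60]],
])

```text
clock: 2.95
eef_pos: [0.5102, -0.315, 0.019]
tool_rot: [0.98, 0.201, 0.001, 0.003]
ft_force: [0.0, -0.3, 0.6]
grip_width: 0.06
```

```bash
python3 go.py .5105 -.3135 .017 23.4
```

```text
shift [ 0.89 -1.31  2.  ] rot [ 0.33 -0.01 -0.16] F [ 0.02 -0.3   0.63] T [0.02 0.04 0.01] w 0.06003407057764019 t 2.95 pos [ 510.19 -315.05   19.  ]
```

jog_arm([
  [[0, -1, 2, 0.3, 0, 0, 35], [0, 0, 0, 0, 0, 0, 5], [0, 0, 0, 0, 0, 0, 5], [0, 0, 0, 0, 0, 0, 5], [0, 0, 0, 0, 0, 0, 5]],
])

```text
clock: 3.45
eef_pos: [0.5124, -0.3152, 0.0211]
tool_rot: [0.979, 0.202, 0.002, 0.003]
ft_force: [1.0, -0.4, -1.3]
grip_width: 0.0169
```

```bash
python3 go.py .5105 -.3135 .017 23.4
```

```text
shift [-1.05 -2.34  4.08] rot [ 0.35 -0.22 -0.1 ] F [ 1.05 -0.39 -1.31] T [-0.08  0.06  0.01] w 0.016937271684861418 t 3.45 pos [ 512.37 -315.22   21.1 ]
```

jog_arm([
  [[0, 0, -10, 0, 0, 0, 5], [0, 0, -30, 0, 0, 0, 5], [0, 0, -45, 0, 0, 0, 5], [0, 0, -45, 0, 0, 0, 5], [0, 0, -40, 0, 0, 0, 5]],
])

```text
clock: 3.95
eef_pos: [0.5046, -0.3103, 0.1867]
tool_rot: [0.979, 0.202, -0.007, -0.006]
ft_force: [0.1, -0.9, -3.8]
grip_width: 0.0167
```

```bash
python3 go.py .5457 .0735 .21 23.4
```

```text
shift [ 189.46 -336.51  -20.56] rot [-0.86  0.7  -0.08] F [ 0.15 -0.87 -3.77] T [-0.18 -0.01 -0.01] w 0.016677699358376704 t 3.95 pos [ 504.58 -310.32  186.71]
```

jog_arm([
  [[18, -32, -5, -0.5, 0.5, 0, 5], [23, -40, -4, 0, 0, 0, 5], [23, -40, -4, 0, 0, 0, 5], [23, -40, -2, 0, 0, 0, 5], [23, -40, 0, 0, 0, 0, 5]],
])

```text
clock: 4.45
eef_pos: [0.5336, -0.0928, 0.2128]
tool_rot: [0.981, 0.195, 0.004, 0.004]
ft_force: [1.4, 0.8, -2.9]
grip_width: 0.0169
```

```bash
python3 go.py .5457 .0735 .21 23.4
```

```text
shift [  74.9  -149.03    1.93] rot [ 0.53 -0.4  -0.87] F [ 1.41  0.81 -2.9 ] T [-0.01  0.07 -0.02] w 0.01692279608486898 t 4.45 pos [533.6  -92.85 212.77]
```

jog_arm([
  [[18, -36, 0, 0, 0, -0.5, 5], [18, -36, 0, 0, 0, 0, 5], [18, -36, 0, 0, 0, 0, 5], [14, -28, 0, 0, 0, 0, 5], [0, 0, 0, 0, 0, 0, 5]],
])

```text
clock: 4.95
eef_pos: [0.5401, 0.0713, 0.2132]
tool_rot: [0.979, 0.204, 0.003, 0.002]
ft_force: [-0.2, -0.2, -4.0]
grip_width: 0.017
```

```bash
cat > mal.py <<'E'
import sys
from h import *
np.set_printoptions(precision=2,suppress=True)
k=sys.argv[1];p,r,o=tool()
for n in("top","scene"):
    im=camera(n);cv2.imwrite(f"pics/{n}{k}.png",im[:,:,::-1])
    h=p+r.apply([.047,0,-.017]);print(n,"predicted head faces",proj(n,[h+[0,0,.035],h-[0,0,.035],[.5897,.0925,.14]]))
def crop(n,f,h):
    u,v=proj(n,[h])[0].astype(int);u=min(max(u,80),480);v=min(max(v,100),320)
    return cv2.resize(load(f"pics/{n}{k}.png")[v-100:v+100,u-80:u+80],None,fx=2.4,fy=2.4,interpolation=2),(u-80,v-100)
a,oa=crop("top","",p);b,ob=crop("scene","",p);print("crop origins",oa,ob,"scale 2.4, second starts x=384")
cv2.imwrite(f"pics/c{k}.png",np.hstack([a,b])[:,:,::-1])
E
python3 mal.py 2;python3 go.py .5457 .0735 .21 23.4
```

```text
top predicted head faces [[239.21 185.8 ]
 [242.68 194.39]
 [243.84 197.03]]
scene predicted head faces [[304.   136.29]
 [301.73 167.22]
 [303.41 190.22]]
crop origins (np.int64(172), np.int64(115)) (np.int64(198), np.int64(57)) scale 2.4, second starts x=384
shift [ 7.3  -2.72  3.19] rot [ 0.46 -0.24 -0.06] F [ 0.19 -0.28 -3.37] T [-0.08  0.1   0.01] w 0.016847302118571234 t 5.05 pos [540.06  68.13 213.18]
```

View pics/c2.png

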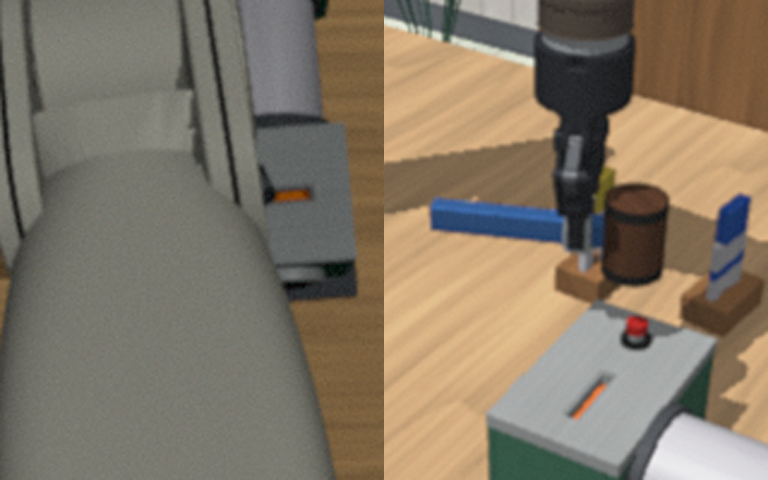

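The scene view shows the head hanging level above the pin, with its bottom face about (301,169) full-frame and 3 mm lower than predicted. That fits the TCP reading at the grasp. I'm centring it and going down.

jog_arm([
  [[7, -3, 6, 0.4, -0.2, 0, 5], [0, 0, 15, 0, 0, 0, 5], [0, 0, 12, 0, 0, 0, 5], [0, 0, 5, 0, 0, 0, 5]],
])

```text
clock: 5.45
eef_pos: [0.5467, 0.0704, 0.174]
tool_rot: [0.98, 0.199, 0.001, 0.0]
ft_force: [-0.2, -0.5, -4.1]
grip_width: 0.0171
```

```bash
python3 go.py .5457 .0735 .147 23.4
```

```text
shift [ 0.29 -3.31 27.04] rot [ 0.06 -0.09 -0.4 ] F [-0.18 -0.47 -4.13] T [-0.11  0.19 -0.  ] w 0.01709509212188704 t 5.45 pos [546.68  70.35 174.05]
```

jog_arm([
  [[0, -3, 8, 0, 0, 0, 5], [0, 0, 8, 0, 0, 0, 5], [0, 0, 6, 0, 0, 0, 5]],
])

```text
clock: 5.75
eef_pos: [0.5458, 0.0724, 0.1517]
tool_rot: [0.98, 0.198, 0.001, -0.0]
ft_force: [-2.0, 0.7, 3.9]
grip_width: 0.0168
```

```bash
python3 go.py .5457 .0735 .147 23.4
```

```text
shift [ 0.35 -1.05  4.69] rot [-0.   -0.15 -0.53] F [-2.01  0.74  3.91] T [0.05 0.58 0.04] w 0.016792692525503708 t 5.75 pos [545.78  72.4  151.69]
```

jog_arm([
  [[0, -1, 4, 0, 0, 0, 5], [0, 0, 3, 0, 0, 0, 5]],
])

```text
clock: 5.95
eef_pos: [0.5456, 0.0724, 0.1463]
tool_rot: [0.98, 0.198, 0.002, 0.001]
ft_force: [-8.6, -2.5, 20.6]
grip_width: 0.017
```

```bash
python3 go.py .5457 .0735 .147 23.4
```

```text
shift [ 0.52 -0.94 -0.66] rot [ 0.13 -0.23 -0.58] F [-8.56 -2.54 20.55] T [-0.12  1.48  0.08] w 0.01695279909869171 t 5.95 pos [545.59  72.43 146.34]
```

jog_arm([
  [[0, 0, 2, 0, 0, 0, 5], [0, 0, 0, 0, 0, 0, 5], [0, 0, -10, 0, 0, 0, 5], [0, 0, -40, 0, 0, 0, 5], [0, 0, -40, 0, 0, 0, 5]],
])

```text
clock: 6.45
eef_pos: [0.5409, 0.0723, 0.2321]
tool_rot: [0.98, 0.198, -0.004, 0.0]
ft_force: [0.9, 0.2, -3.9]
grip_width: 0.017
```

```bash
python3 mal.py 3;python3 go.py .5457 .0735 .147 23.4; python3 - <<'E'
from h import *
s=load("pics/scene3.png");m=color(s,(0,190,90),(6,255,255),(290,180,25,25))|color(s,(172,190,90),(180,255,255),(290,180,25,25))
print("red",cen(m),(m>0).sum(),"pred up",proj("scene",[[.5897,.0925,.142],[.5897,.0925,.126]]))
E
```

```text
top predicted head faces [[237.94 182.54]
 [241.6  191.61]
 [243.84 197.03]]
scene predicted head faces [[305.35 127.84]
 [302.98 159.58]
 [303.41 190.22]]
crop origins (np.int64(171), np.int64(113)) (np.int64(199), np.int64(49)) scale 2.4, second starts x=384
shift [ 0.48 -0.52 90.59] rot [ 0.13 -0.28 -0.55] F [ 0.67  1.11 -2.81] T [-0.05 -0.04 -0.04] w 0.017205801339125984 t 6.55 pos [544.97  72.84 237.59]
red [np.float64(302.6875), np.float64(197.0625)] 32 pred up [[303.47112596 189.43770085]
 [302.98144233 195.64292903]]
```

View pics/c3.png

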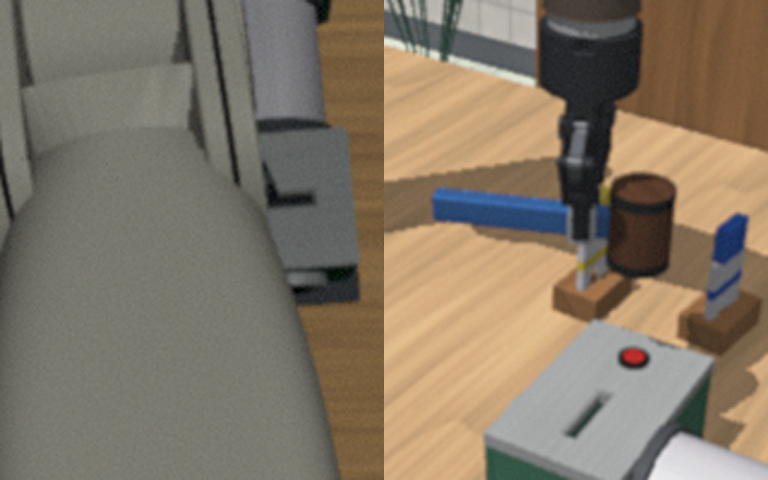

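The pin's cap is down nearly flush with its collar (red at (303,197), where the fully-down projection was (303,196)), and the slot is open and dark. The mallet goes back next.

```bash
python3 go.py .50 -.28 .22 23.4
```

```text
shift [-178.52  307.67   17.38] rot [ 0.13 -0.28 -0.55] F [ 0.67  1.11 -2.81] T [-0.05 -0.04 -0.04] w 0.017205801339125984 t 6.55 pos [544.97  72.84 237.59]
```

jog_arm([
  [[-18, 32, 0, 0, 0, 0, 5], [-23, 40, 0, 0, 0, 0, 5], [-23, 40, 0, 0, 0, 0, 5], [-23, 40, 0, 0, 0, 0, 5], [-23, 40, 0, 0, 0, 0, 5]],
])

```text
clock: 7.05
eef_pos: [0.5203, -0.1465, 0.2325]
tool_rot: [0.979, 0.205, 0.003, -0.001]
ft_force: [0.9, 0.2, -4.0]
grip_width: 0.0173
```

```bash
python3 go.py .50 -.28 .1 23.4
```

```text
shift [-73.08 114.15 132.05] rot [-0.02 -0.34  0.31] F [ 0.93  0.22 -3.97] T [-0.07  0.05 -0.1 ] w 0.017327850315661298 t 7.05 pos [ 520.32 -146.46  232.53]
```

jog_arm([
  [[-20, 36, 15, 0, 0, 0, 5], [-20, 36, 25, 0, 0, 0, 5], [-15, 20, 30, 0, 0, 0, 5], [-5, 10, 30, 0, 0, 0, 5], [0, 0, 20, 0, 0, 0, 5]],
])

```text
clock: 7.55
eef_pos: [0.5057, -0.2768, 0.1055]
tool_rot: [0.98, 0.201, 0.004, 0.002]
ft_force: [-0.3, 0.7, -3.2]
grip_width: 0.0167
```

```bash
python3 go.py .50 -.28 .021 23.4
```

```text
shift [-7.18  0.27 84.44] rot [ 0.31 -0.43 -0.26] F [-0.31  0.66 -3.21] T [ 0.05  0.18 -0.02] w 0.016669100019378425 t 7.55 pos [ 505.73 -276.75  105.49]
```

jog_arm([
  [[0, 0, 30, 0.3, -0.4, 0, 5], [0, 0, 25, 0, 0, 0, 5], [0, 0, 14, 0, 0, 0, 5], [0, 0, 4, 0, 0, 0, 5], [0, 0, 0, 0, 0, 0, 5]],
])

```text
clock: 8.05
eef_pos: [0.4999, -0.2761, 0.0207]
tool_rot: [0.98, 0.199, -0.005, -0.004]
ft_force: [-1.4, 0.7, 11.2]
grip_width: 0.0169
```

```bash
python3 go.py .50 -.28 .021 23.4
```

```text
shift [-1.39  3.65 -0.31] rot [-0.55  0.51 -0.46] F [-1.37  0.7  11.21] T [0.17 0.17 0.09] w 0.016943021989442603 t 8.05 pos [ 499.85 -276.09   20.71]
```

jog_arm([
  [[0, 0, -1, -0.5, 0.5, 0, 5], [0, 0, 0, 0, 0, 0, 30], [0, 0, 0, 0, 0, 0, 60], [0, 0, 0, 0, 0, 0, 60], [0, 0, 0, 0, 0, 0, 60]],
])

```text
clock: 8.55
eef_pos: [0.5029, -0.2773, 0.0245]
tool_rot: [0.98, 0.199, 0.003, 0.002]
ft_force: [-0.7, 0.2, -0.0]
grip_width: 0.06
```

jog_arm([
  [[0, 0, -20, 0, 0, 0, 60], [0, 0, -40, 0, 0, 0, 60], [0, 0, -50, 0, 0, 0, 60], [0, 0, -50, 0, 0, 0, 80], [0, 0, -50, 0, 0, 0, 80]],
])

```text
clock: 9.05
eef_pos: [0.4972, -0.2742, 0.2314]
tool_rot: [0.98, 0.199, -0.004, -0.004]
ft_force: [0.7, -1.1, -0.5]
grip_width: 0.0801
```

```bash
python3 go.py .42 .31 .25 91
```

```text
shift [ 156.9  -568.11  -14.2 ] rot [ -0.67  -0.02 -68.02] F [ 0.72 -1.07 -0.52] T [-0.06 -0.1   0.01] w 0.08013668192032372 t 9.05 pos [ 497.22 -274.18  231.43]
```

jog_arm([
  [[13, -46, -5, -0.6, 0, -5.5, 80], [18, -45, -5, 0, 0, -5.5, 80], [22, -43, -3, 0, 0, -5.5, 80], [26, -41, 0, 0, 0, -5.5, 80], [30, -38, 0, 0, 0, -5.5, 80]],
])

```text
clock: 9.55
eef_pos: [0.4753, -0.0364, 0.2561]
tool_rot: [0.903, 0.429, 0.008, 0.012]
ft_force: [0.4, 0.5, -0.1]
grip_width: 0.08
```

```bash
python3 go.py .42 .31 .25 91; python3 - <<'E'
from h import *
t=camera("top");cv2.imwrite("pics/topm.png",t[:,:,::-1])
for n in["mallet_grip","bowl"]:print([ (round(r["conf"],2),np.round(r["at"])) for r in masks_of(n,"top")[:2]])
E
```

```text
shift [ 233.42 -261.96   -0.53] rot [  1.7    0.33 -40.22] F [ 0.44  0.5  -0.13] T [ 0.11 -0.04  0.02] w 0.07999142208648038 t 9.55 pos [475.27 -36.43 256.06]
[(0.7, array([434., 280.]))]
[(0.83, array([428., 168.])), (0.64, array([271., 148.]))]
```

View pics/topm.png

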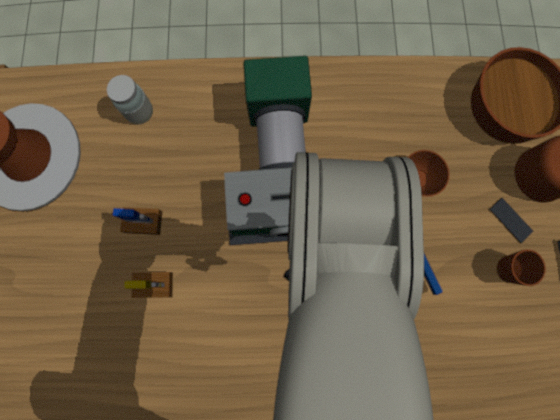

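The arm hides part of the bowl, which is where it was at (427,173). The mallet handle's end shows at (437,290), lying on the table. I'm continuing to the yellow die.

jog_arm([
  [[31, -35, 0, 1, 0.3, -5.7, 70], [34, -32, 0, 0, 0, -5.7, 60], [37, -28, 0, 0, 0, -5.7, 60], [40, -25, 0, 0, 0, -5.7, 60], [42, -20, 0, 0, 0, -5.7, 60]],
])

```text
clock: 10.2
eef_pos: [0.4406, 0.1919, 0.2549]
tool_rot: [0.771, 0.637, 0.006, 0.008]
ft_force: [1.6, 0.1, -0.3]
grip_width: 0.06
```

```bash
python3 go.py .42 .31 .25 91
```

```text
shift [112.09 -42.6    4.03] rot [  1.12   0.12 -11.88] F [ 1.64  0.06 -0.3 ] T [ 0.01 -0.02 -0.01] w 0.05999972153276309 t 10.2 pos [440.6  191.9  254.86]
```

```bash
cat > die.py <<'E'
from h import *
from scipy.optimize import minimize
t=load("pics/top0.png");s=load("pics/scene0.png")
M={"top":bigc(color(t,(22,120,60),(36,255,255),(115,270,40,25))),"scene":bigc(color(s,(22,120,60),(36,255,255),(275,120,25,28)))}
B=np.array([[a,b,c] for a in(-.008,.008) for b in(-.022,.022) for c in(-.02,.02)])
U={n:cv2.resize(m,None,fx=8,fy=8,interpolation=0)>0 for n,m in M.items()}
def f(q,v=0):
    L=[]
    for n in M:
        p=proj(n,R.from_euler("z",q[2]*100,degrees=True).apply(B)+[q[0],q[1],.116])
        h=cv2.convexHull(((p+.5)*8).astype(np.int32));z=np.zeros(U[n].shape,np.uint8);cv2.fillConvexPoly(z,h,1)
        L.append((z.astype(bool)&U[n]).sum()/(z.astype(bool)|U[n]).sum())
    return L if v else -sum(L)
best=min((minimize(f,[.419,.313,a],method="Nelder-Mead",options=dict(initial_simplex=[[.419,.313,a],[.424,.313,a],[.419,.319,a],[.419,.313,a+.05]])) for a in(-.08,-.03,.03,.08)),key=lambda r:r.fun)
print(best.x,f(best.x,1));[print(a,round(f([best.x[0],best.x[1],a]),3)) for a in(-.09,-.06,-.03,0,.03,.06,.09)]
E
python3 die.py
python3 - <<'E'
from h import *
im=camera("top");cv2.imwrite("pics/top4.png",im[:,:,::-1])
c=cv2.resize(im[255:315,100:200],None,fx=7,fy=7,interpolation=2);cv2.imwrite("pics/c4.png",c[:,:,::-1])
E
```

```text
[0.42112821 0.3102904  0.014189  ] [np.float64(0.9024560512787967), np.float64(0.8434248788368336)]
-0.09 -1.545
-0.06 -1.625
-0.03 -1.684
0 -1.723
0.03 -1.726
0.06 -1.663
0.09 -1.598
```

View pics/c4.png

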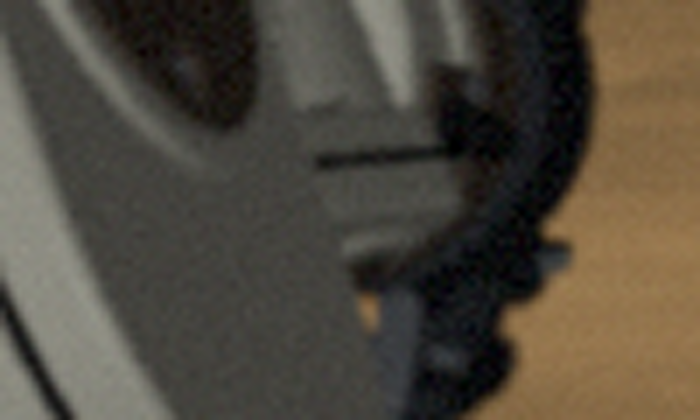

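That view is blocked by the arm; the box fit from the first images is good and puts the die at (421, 310) mm, yaw 1.4°. I'm approaching.

jog_arm([
  [[38, -14, 10, 0.8, 0, -6, 60], [37, -9, 15, 0.3, 0, -6, 60], [30, -5, 15, 0, 0, 0, 60], [8, -2, 10, 0, 0, 0, 60], [0, 0, 0, 0, 0, 0, 60]],
])

```text
clock: 10.75
eef_pos: [0.4233, 0.3156, 0.2034]
tool_rot: [0.697, 0.718, 0.002, 0.0]
ft_force: [0.4, -0.3, -0.4]
grip_width: 0.0601
```

```bash
python3 go.py .421 .3103 .16 91.4
```

```text
shift [-5.41 -2.64 43.38] rot [ 0.21 -0.18  0.3 ] F [ 0.35 -0.26 -0.4 ] T [-0.05 -0.02 -0.01] w 0.06009131931438741 t 10.75 pos [423.32 315.65 203.4 ]
```

jog_arm([
  [[-5, -2, 20, 0, 0, 0, 60], [0, 0, 20, 0, 0, 0, 60], [0, 0, 4, 0, 0, 0, 60], [0, 0, 0, 0, 0, 0, 60]],
])

```text
clock: 11.15
eef_pos: [0.4261, 0.3049, 0.1607]
tool_rot: [0.7, 0.714, 0.003, 0.002]
ft_force: [-0.0, 0.2, 0.2]
grip_width: 0.0599
```

```bash
python3 go.py .421 .3103 .099 91.4;python3 - <<'E'
from h import *
im=camera("scene");cv2.imwrite("pics/scene5.png",im[:,:,::-1]);print(proj("scene",[tool()[0],[.421,.3103,.136]]))
c=cv2.resize(im[70:190,220:370],None,fx=5,fy=5,interpolation=2);cv2.imwrite("pics/c5.png",c[:,:,::-1])
E
```

```text
shift [ 5.37 -5.49 61.66] rot [ 0.42 -0.12 -0.28] F [-0.01  0.22  0.17] T [ 0.   -0.03 -0.03] w 0.05992680153026204 t 11.15 pos [426.14 304.89 160.68]
[[289.00046051 121.30869411]
 [287.84924173 128.86537949]]
```

View pics/c5.png

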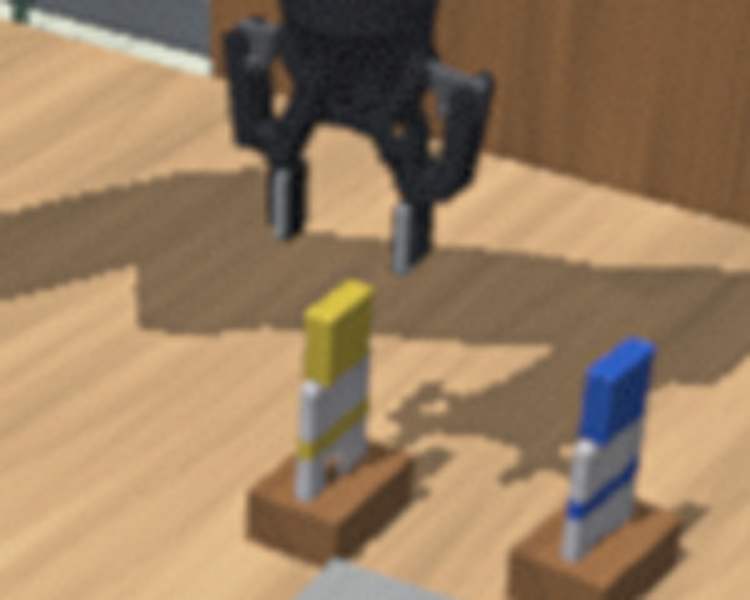

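The jaws straddle the yellow grip, whose top is at (339,300) in the crop, and 5 mm needs correcting. I'm descending.

jog_arm([
  [[5, -5, 5, 0.4, 0, 0, 60], [0, 0, 0, 0, 0, 0, 60], [0, 0, 15, 0, 0, 0, 60]],
])

```text
clock: 11.5
eef_pos: [0.4244, 0.3113, 0.1455]
tool_rot: [0.701, 0.713, 0.006, 0.0]
ft_force: [0.3, 0.6, 0.1]
grip_width: 0.0599
```

```bash
python3 go.py .421 .3103 .099 91.4
```

```text
shift [-1.35 -3.82 46.45] rot [ 0.48 -0.45 -0.42] F [0.35 0.61 0.1 ] T [0.07 0.01 0.05] w 0.059865623395144084 t 11.5 pos [424.42 311.34 145.49]
```

jog_arm([
  [[0, -3, 15, 0.4, -0.4, -0.4, 60], [0, 0, 18, 0, 0, 0, 60], [0, 0, 10, 0, 0, 0, 60], [0, 0, 0, 0, 0, 0, 60]],
])

```text
clock: 11.9
eef_pos: [0.4207, 0.312, 0.1002]
tool_rot: [0.698, 0.716, 0.0, 0.0]
ft_force: [0.3, 0.2, 0.8]
grip_width: 0.0599
```

```bash
python3 go.py .421 .3103 .099 91.4
```

```text
shift [-1.68  0.24  1.24] rot [0.02 0.01 0.12] F [0.31 0.17 0.84] T [ 0.01  0.06 -0.04] w 0.05994609561958054 t 11.9 pos [420.71 311.97 100.24]
```

Position and tilt are well set, so I'm closing.

jog_arm([
  [[0, 0, 0, 0, 0, 0, 30], [0, 0, 0, 0, 0, 0, 5], [0, 0, 0, 0, 0, 0, 5], [0, 0, 0, 0, 0, 0, 5], [0, 0, 0, 0, 0, 0, 5]],
])

```text
clock: 12.4
eef_pos: [0.4208, 0.3126, 0.1017]
tool_rot: [0.697, 0.717, 0.001, -0.0]
ft_force: [-1.1, -0.2, -1.8]
grip_width: 0.015
```

```bash
python3 go.py .421 .3103 .099 91.4
```

```text
shift [-2.26  0.15  2.72] rot [ 0.04 -0.04  0.15] F [-1.06 -0.17 -1.79] T [ 0.02  0.03 -0.03] w 0.015005795955900379 t 12.4 pos [420.79 312.55 101.72]
```

jog_arm([
  [[0, 0, -12, 0, 0, 0, 5], [0, 0, -20, 0, 0, 0, 5], [0, 0, -40, 0, 0, 0, 5], [0, 0, -45, 0, 0, 0, 5], [0, 0, -45, 0, 0, 0, 5]],
])

```text
clock: 12.9
eef_pos: [0.418, 0.3099, 0.2647]
tool_rot: [0.698, 0.716, -0.006, -0.0]
ft_force: [1.3, 0.5, -2.2]
grip_width: 0.0153
```

```bash
python3 go.py .594 .0076 .27 92.8
```

```text
shift [-306.96  167.76   -4.56] rot [-0.52  0.42 -1.27] F [ 1.31  0.5  -2.24] T [ 0.06 -0.08 -0.  ] w 0.015310413269016112 t 12.9 pos [418.04 309.93 264.67]
```

jog_arm([
  [[-30, 16, -2, -0.4, 0.4, -0.4, 5], [-40, 22, -1, 0, 0, -0.4, 5], [-40, 22, -1, 0, 0, -0.4, 5], [-40, 22, 0, 0, 0, 0, 5], [-40, 22, 0, 0, 0, 0, 5]],
])

```text
clock: 13.4
eef_pos: [0.5362, 0.1273, 0.2854]
tool_rot: [0.685, 0.729, 0.013, 0.003]
ft_force: [1.0, 0.9, -1.1]
grip_width: 0.0151
```

```bash
python3 go.py .594 .0076 .27 92.8
```

```text
shift [-123.23   49.79   15.04] rot [ 1.34 -0.74  0.79] F [ 1.02  0.94 -1.09] T [ 0.06 -0.03 -0.01] w 0.01506058128719123 t 13.4 pos [536.24 127.26 285.43]
```

jog_arm([
  [[-35, 14, 3, 0.7, -0.4, 0.4, 5], [-40, 16, 3, 0, 0, 0, 5], [-35, 14, 3, 0, 0, 0, 5], [-10, 4, 0, 0, 0, 0, 5], [0, 0, 0, 0, 0, 0, 5]],
])

```text
clock: 13.9
eef_pos: [0.5956, -0.001, 0.2808]
tool_rot: [0.69, 0.723, 0.008, 0.005]
ft_force: [-0.6, 0.7, -0.9]
grip_width: 0.0153
```

```bash
python3 go.py .594 .0076 .25 92.8
```

```text
shift [ 8.56 -1.71 30.81] rot [ 1.02 -0.24 -0.13] F [-0.63  0.75 -0.87] T [0.01 0.07 0.07] w 0.015262231515410651 t 13.9 pos [595.56  -1.03 280.8 ]
```

jog_arm([
  [[8, -2, 18, 1, -0.2, 0, 5], [0, 0, 18, 0, 0, 0, 5], [0, 0, 8, 0, 0, 0, 5], [0, 0, 0, 0, 0, 0, 5]],
])

```text
clock: 14.3
eef_pos: [0.5912, 0.0133, 0.2346]
tool_rot: [0.688, 0.725, 0.0, -0.002]
ft_force: [-0.0, -0.2, -2.1]
grip_width: 0.0154
```

```bash
python3 go.py .594 .0076 .235 92.8
```

```text
shift [-5.88  2.46 -0.44] rot [-0.13 -0.16  0.19] F [-0.03 -0.2  -2.13] T [ 0.    0.02 -0.04] w 0.015449991369755141 t 14.3 pos [591.24  13.35 234.59]
```

jog_arm([
  [[-5, 2, 0, 0, 0, 0, 5], [0, 0, 0, 0, 0, 0, 5], [0, 0, 0, 0, 0, 0, 5]],
])

```text
clock: 14.6
eef_pos: [0.5933, 0.0109, 0.2354]
tool_rot: [0.687, 0.727, 0.0, -0.002]
ft_force: [-0.1, -0.8, -1.6]
grip_width: 0.0152
```

```bash
cat > ins.py <<'E'
import sys
from h import *
np.set_printoptions(precision=2,suppress=True)
k=sys.argv[1];im=camera("scene");camera("top");cv2.imwrite(f"pics/scene{k}.png",im[:,:,::-1]);p,r,o=tool()
print("pos",p*1e3,"slot",proj("scene",[[.594,.0076,.12]]),"blade bottom",proj("scene",[p+[0,0,-.094]]),"grip top",proj("scene",[p+[0,0,.036]]))
c=cv2.resize(im[100:260,220:380],None,fx=3.75,fy=3.75,interpolation=2);cv2.imwrite(f"pics/c{k}.png",c[:,:,::-1])
E
python3 ins.py 6; python3 go.py .594 .0076 .235 92.8
```

```text
pos [593.36  10.62 235.47] slot [[283.55 219.77]] blade bottom [[284.48 210.35]] grip top [[287.3  152.91]]
shift [-3.06  0.47  0.46] rot [-0.1  -0.17  0.39] F [-0.02  0.79 -2.33] T [0.01 0.02 0.  ] w 0.015396133395481388 t 14.7 pos [593.36  10.62 235.47]
```

View pics/c6.png

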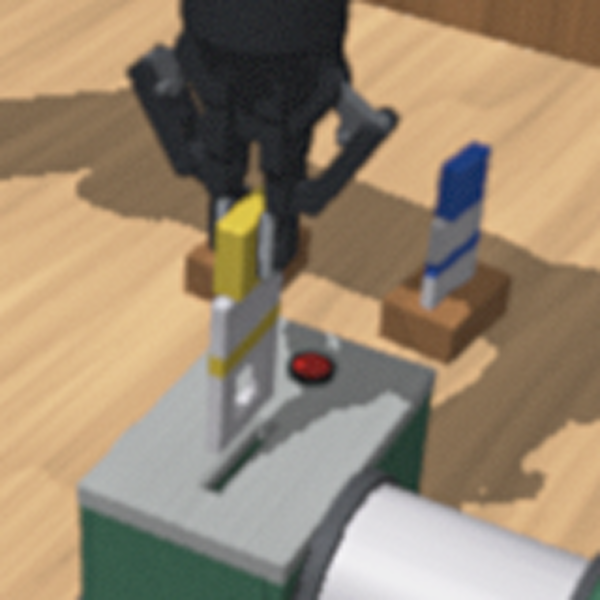

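The die hangs upright above the slot. In crop pixels the blade's bottom corners are about (207,445), (220,452) and (277,405), and the slot runs from (212,490) to (265,432). I compare these with projections.

```bash
cat > cmp.py <<'E'
from h import *
import sys
from scipy.optimize import minimize
k=sys.argv[1];np.set_printoptions(precision=1,suppress=True)
S=load(f"pics/scene{k}.png");p=np.array(eval(sys.argv[2]))/1e3
Cr=lambda q:(q-[220,100])*3.75
e=R.from_euler("z",2.8,degrees=True)
print("blade bottom corners (crop)",Cr(proj("scene",p+[0,0,-.094]+e.apply([[-.004,-.03,0],[.004,-.03,0],[.004,.03,0]]))).tolist())
print("slot chamfer corners",Cr(proj("scene",np.array([.594,.0076,.12])+e.apply([[-.008,-.034,0],[.008,-.034,0],[.008,.034,0],[-.008,.034,0]]))).tolist())
print("slot floor throat",Cr(proj("scene",np.array([.594,.0076,.117])+e.apply([[-.005,-.031,0],[.005,-.031,0],[.005,.031,0],[-.005,.031,0]]))).tolist())
print("plate corners",Cr(proj("scene",np.array([.594,.0076,.12])+e.apply([[-.06,-.065,0],[.06,-.065,0],[.06,.125,0],[-.06,.125,0]]))).tolist())
print("band corners",Cr(proj("scene",p+[0,0,-.039]+e.apply([[-.004,-.03,0],[.004,-.03,0],[.004,.03,0]]))).tolist())
E
python3 cmp.py 6 "[593.4,10.6,235.5]"
python3 - <<'E'
import cv2
im=cv2.imread("pics/scene6.png")[170:240,255:325]
cv2.imwrite("pics/z6.png",cv2.resize(im,None,fx=8.5,fy=8.5,interpolation=cv2.INTER_CUBIC))
E
```

```text
blade bottom corners (crop) [[206.9004881009353, 442.2686634703705], [220.57899755304973, 447.4194658000875], [275.3349114914955, 386.577759942653]]
slot chamfer corners [[193.15325717607612, 479.6697784351027], [220.2054923490465, 490.15097602218793], [281.4555471437788, 419.94235358104476], [255.3678595971346, 410.447571366113]]
slot floor throat [[200.93550814804337, 482.8272203332032], [217.77959219694503, 489.3540125020372], [273.6812839089747, 425.4407709214099], [257.3845508087917, 419.47541375491517]]
plate corners [[75.72045447215721, 479.08389940147504], [282.2334622138054, 561.53260519643], [437.42454086446713, 364.3875444471141], [250.62615429289372, 301.4765548508135]]
band corners [[209.7970591864879, 355.2656504752744], [224.04235017756753, 360.3112501609463], [280.76490865885785, 301.20615160795984]]
```

View pics/z6.png

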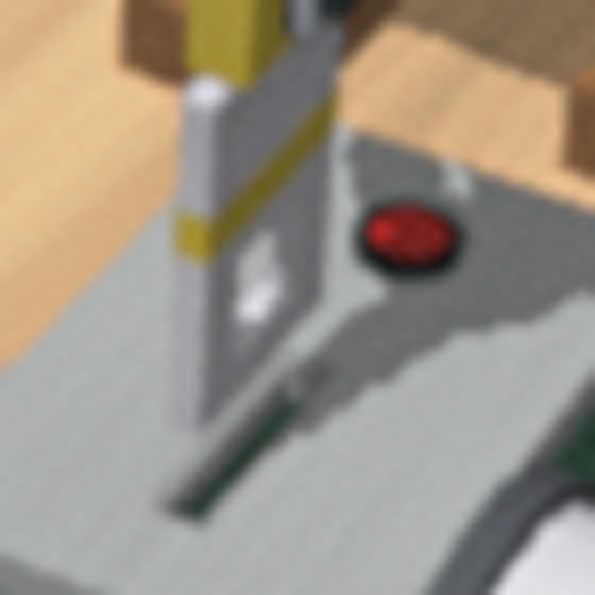

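The slot and die both sit within about 1 px of each other's predictions, sharing one camera offset, and the shutter is fully clear. I'm moving 2 mm to centre and then inserting gently.

jog_arm([
  [[-2, 0.5, 8, 0, 0, 0, 5], [0, 0, 8, 0, 0, 0, 5], [0, 0, 0, 0, 0, 0, 5]],
])

```text
clock: 15.0
eef_pos: [0.5944, 0.0081, 0.2189]
tool_rot: [0.687, 0.726, 0.001, -0.001]
ft_force: [-0.3, -0.5, -2.2]
grip_width: 0.0151
```

```bash
python3 go.py .594 .0085 .159 92.8
```

```text
shift [ 0.21 -0.39 59.87] rot [-0.01 -0.17  0.36] F [-0.27 -0.49 -2.19] T [-0.02  0.06  0.02] w 0.015093569915732345 t 15.0 pos [594.42   8.14 218.87]
```

Excellent alignment. The blade's bottom edge is about 5 mm above the plate, so I'm feeling downward.

jog_arm([
  [[0, 0, 4, 0, -0.2, 0.3, 5], [0, 0, 3, 0, 0, 0, 5], [0, 0, 3, 0, 0, 0, 5]],
])

```text
clock: 15.3
eef_pos: [0.5947, 0.0084, 0.2088]
tool_rot: [0.69, 0.724, 0.001, 0.0]
ft_force: [0.1, -0.0, -0.8]
grip_width: 0.0154
```

```bash
python3 go.py .594 .0085 .159 92.8
```

```text
shift [ 0.1  -0.8  49.76] rot [ 0.07 -0.01  0.01] F [ 0.07 -0.04 -0.84] T [0.06 0.03 0.01] w 0.015376219716635414 t 15.3 pos [594.75   8.42 208.76]
```

jog_arm([
  [[0, -0.5, 4, 0, 0, 0, 5], [0, 0, 4, 0, 0, 0, 5], [0, 0, 3, 0, 0, 0, 5]],
])

```text
clock: 15.6
eef_pos: [0.5939, 0.0084, 0.1962]
tool_rot: [0.69, 0.724, 0.0, 0.0]
ft_force: [0.2, 0.2, -1.1]
grip_width: 0.0153
```

```bash
python3 go.py .594 .0085 .159 92.8
```

```text
shift [ 0.1   0.12 37.23] rot [ 0.01 -0.    0.02] F [ 0.2   0.23 -1.06] T [0.14 0.07 0.  ] w 0.015253399755394945 t 15.6 pos [593.88   8.39 196.23]
```

Already about 15 mm in with no resistance, so I'm continuing.

jog_arm([
  [[0, 0, 7, 0, 0, 0, 5], [0, 0, 8, 0, 0, 0, 5], [0, 0, 6, 0, 0, 0, 5], [0, 0, 4, 0, 0, 0, 5], [0, 0, 0, 0, 0, 0, 5]],
])

```text
clock: 16.1
eef_pos: [0.5935, 0.0084, 0.1676]
tool_rot: [0.689, 0.724, -0.001, -0.001]
ft_force: [1.0, 0.2, -2.2]
grip_width: 0.0153
```

```bash
python3 go.py .594 .0085 .159 92.8
```

```text
shift [0.06 0.55 8.65] rot [-0.09 -0.    0.02] F [ 1.    0.23 -2.18] T [ 0.13 -0.18  0.  ] w 0.015344604529597565 t 16.1 pos [593.47   8.41 167.65]
```

jog_arm([
  [[0, 0, 4, 0, 0, 0, 5], [0, 0, 2, 0, 0, 0, 5], [0, 0, 1, 0, 0, 0, 5], [0, 0, 0, 0, 0, 0, 5]],
])

```text
clock: 16.5
eef_pos: [0.5935, 0.0084, 0.1603]
tool_rot: [0.69, 0.724, -0.0, -0.0]
ft_force: [0.4, 0.5, -1.3]
grip_width: 0.0158
```

```bash
python3 go.py .594 .0085 .1605 92.8; python3 - <<'E'
from h import *
np.set_printoptions(precision=1,suppress=True)
S=sum(camera("scene").astype(float) for _ in range(4))/4;im=S.astype(np.uint8);cv2.imwrite("pics/scene8.png",im[:,:,::-1])
m=color(im,(20,90,50),(36,255,255),(260,150,60,90))
for i in range(270,300,2):
    v=np.nonzero(m[:,i])[0];print(i,v.tolist())
p=tool()[0];e=R.from_euler("z",2.8,degrees=True)
for dz in(.013,.016):
  for h in(-.020,-.049,-.055,-.061):print(dz,h,proj("scene",p+[0,0,dz+h]+e.apply([[-.004,-.03,0],[.004,-.03,0],[.004,.03,0]])).tolist())
E
```

```text
shift [ 0.1   0.48 -0.18] rot [-0.08 -0.    0.02] F [ 0.39  0.48 -1.32] T [ 0.12  0.01 -0.02] w 0.0158182114709158 t 16.5 pos [593.53   8.37 160.32]
270 []
272 []
274 [228, 229]
276 [194, 195, 196, 197, 198, 199, 200, 201, 202, 203, 204, 205, 206, 207, 208, 209, 210, 211, 228, 229, 230]
278 [192, 193, 194, 195, 196, 197, 198, 199, 200, 201, 202, 203, 204, 205, 206, 207, 208, 209, 210, 211, 228, 229, 230]
280 [189, 190, 191, 192, 193, 194, 195, 196, 197, 198, 199, 200, 201, 202, 203, 204, 205, 206, 207, 208, 209, 210, 211, 212, 225, 226, 227]
282 [187, 188, 189, 190, 191, 192, 193, 194, 195, 196, 197, 198, 199, 200, 201, 202, 203, 204, 205, 206, 207, 208, 209, 210, 211, 212, 213, 223, 224, 225]
284 [186, 187, 188, 189, 190, 191, 192, 193, 194, 195, 196, 197, 198, 199, 200, 201, 202, 203, 204, 205, 206, 207, 208, 209, 210, 221, 222, 223]
286 [185, 186, 187, 188, 189, 190, 191, 192, 193, 194, 195, 219, 220, 221]
288 [188, 189, 190, 217, 218, 219]
290 [214, 215, 216, 217]
292 []
294 []
296 []
298 []
0.013 -0.02 [[274.82059524349535, 213.651726375094], [278.50517985989495, 215.02458769984
[... 305 characters left out ...]
59056553873]]
0.013 -0.061 [[274.2875363839835, 230.09132144606832], [277.8651498396429, 231.4812353294527], [292.25224938718424, 214.9987310510789]]
0.016 -0.02 [[274.86083338698234, 212.4109532884082], [278.55350634558994, 213.78240413024236], [293.3441499146444, 197.61561684285147]]
0.016 -0.049 [[274.4789897933255, 224.18637842199183], [278.094984505501, 225.57051699854452], [292.6170581243796, 209.18841055429513]]
0.016 -0.055 [[274.40192588111535, 226.56317155731642], [278.00246616469116, 227.94968186777717], [292.4702352454782, 211.52655571941847]]
0.016 -0.061 [[274.3255067634315, 228.92016742513982], [277.91072882880366, 230.30896701442165], [292.32461409183446, 213.84597267579812]]
```

```bash
python3 - <<'E'
from h import *
np.set_printoptions(precision=1,suppress=True)
im=load("pics/scene8.png");z=cv2.resize(im[185:275,236:346],None,fx=7,fy=6.6,interpolation=2)
p=np.array([.5935,.0084,.12]);e=R.from_euler("z",2.8,degrees=True)
Z=lambda q:(q-[236,185]+.5)*[7,6.6]
print("blade at mouth",Z(proj("scene",p+e.apply([[-.004,-.03,0],[.004,-.03,0],[.004,.03,0]]))))
print("plate",Z(proj("scene",np.array([.594,.0076,.12])+e.apply([[-.06,-.065,0],[.06,-.065,0],[.06,.125,0]]))),"slot",Z(proj("scene",np.array([.594,.0076,.12])+e.apply([[-.008,-.034,0],[.008,-.034,0],[.008,.034,0]]))))
cv2.imwrite("pics/z8.png",z[:,:,::-1])
E
```

```text
blade at mouth [[271.8 281.5]
 [297.  290.6]
 [398.1 182.2]]
plate [[ 32.8 285.5]
 [418.3 430.6]
 [708.   83.6]] slot [[252.1 286.5]
 [302.6 305. ]
 [416.9 181.4]]
```

View pics/z8.png

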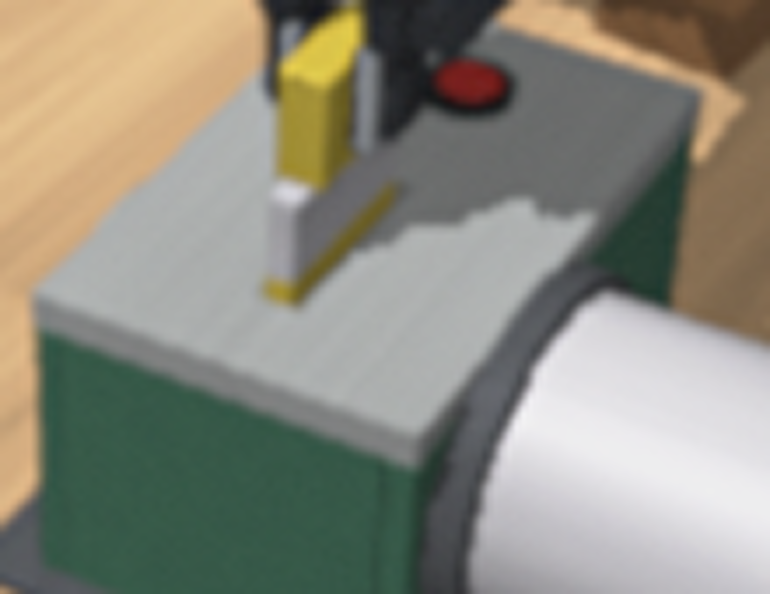

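The last view shows the blade in the slot with the band's upper half, about 6 mm, standing above the mouth. The band's lower corner is at (297,305), where the mouth should be at (297,301), and the pin is down. I settle, check and hand in.

jog_arm([
  [[0, 0, 0, 0, 0, 0, 5], [0, 0, 0, 0, 0, 0, 5], [0, 0, 0, 0, 0, 0, 5]],
])

```text
clock: 17.0
eef_pos: [0.5937, 0.0084, 0.1608]
tool_rot: [0.69, 0.724, -0.0, -0.0]
ft_force: [0.9, 0.6, -1.3]
grip_width: 0.0155
```

```bash
python3 go.py .594 .0085 .1603 92.8; python3 - <<'E'
from h import *
camera("top");camera("scene")
for n,c in(("mallet_grip","scene"),("bowl","scene"),("die_blue_grip","scene"),("bowl","top"),("mallet_grip","top")):
    print(n,c,[(round(r["conf"],2),np.round(r["at"]),cv2.boundingRect(r["pixels"].astype(np.uint8))) for r in masks_of(n,c)[:1]])
b=[cen(bigc(color(load(f),(105,130,60),(130,255,255),(325,125,40,45)))) for f in("pics/scene0.png","pics/scene8.png")];print("blue die",b)
o=get_obs();print(o["eef_pos"],abs(o["joint_vel"]).max());
if abs(o["eef_pos"][2]-.1603)<.0015: job_done();print("handed in")
E
```

```text
shift [0.11 0.3  0.54] rot [-0.04 -0.01  0.01] F [ 0.93  0.58 -1.32] T [ 0.16  0.06 -0.  ] w 0.01546390973399562 t 17.0 pos [593.7    8.37 160.84]
mallet_grip scene [(0.84, array([161., 320.]), (82, 304, 112, 49))]
bowl scene [(0.64, array([211., 375.]), (172, 344, 72, 69))]
die_blue_grip scene [(0.65, array([341., 155.]), (332, 137, 19, 45))]
bowl top [(0.77, array([424., 171.]), (402, 149, 48, 48))]
mallet_grip top [(0.93, array([412., 241.]), (390, 211, 52, 84))]
blue die [[np.float64(342.7705882352941), np.float64(147.98235294117646)], [np.float64(342.962962962963), np.float64(148.04320987654322)]]
[0.59372014 0.00840071 0.1608231 ] 0.001400176905290925
the job is handed in; nothing more can be done
handed in
```

I finished the job and handed it in at about 17.5 s on the robot's clock; no verdict was reported.

- **Pin and shutter:** I pressed the pin down with the mallet until it stopped, with about 21 N at the wrist, rather than with a sharp blow. The picture afterwards shows the red cap nearly flush with its collar and no orange left in the slot.
- **Mallet:** It is back standing on the table, about 35 mm from where it started. I did not view a clear close-up of it there; the trained network finds it in both cameras with a box consistent with standing.
- **Yellow die plate:** It went blade first into the slot with no noticeable contact force. The gripper is still holding it, with the arm practically still.
- **Band height:** At my last picture the middle of the band was level with the slot's mouth, give or take about 1 mm. The arm rose 0.5 mm while settling after that, which I did not correct.
- **Blue die plate and bowl:** Both are where they started, to within about a pixel.

The scene camera's picture sat about 2 px lower than its calibration predicts, so I judged the fit and the band against the extruder in the same picture.

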